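# Hold the wire feeder's cover open

## Robot

A 6-joint arm with a two-finger parallel gripper is mounted at the origin on the work surface. World frame = base frame: x ahead of the robot, y to its left, z up, the work surface at z = 0. Lengths are in mm, angles in rad, forces in N, time in s.
With the tool pointing down it reaches from about 300 to 775 mm from the base axis. Payload 14.6 kg.
Tool frame: the origin (TCP) lies midway between the tips of the shut fingers; the grasp point (between the pads) lies behind it (manip.grip_depth is the z of the grasp point in the tool frame, in mm); z points along the fingers, y is the line along which they close (so a half turn about z gives the same grasp; the last joint's range is limited). The gripper opens to 94 mm and grips with 3 to 60 N. Pads are 16 mm wide; open, the fingers measure 119 mm over their backs; the gripper's body (75 mm by 177 mm) begins 78 mm behind the grasp point.
Start: joints at [1.179, 0.3, 1.521, -0, 1.321, -0.067], TCP at [175.513, 521.234, 205.446] pointing down, gripper open.
Joint ranges: [-3.03, 3.03], [-0.79, 2.21], [0.23, 2.52], [-1.04, 4.18], [0, 3.07], [-2.55, 2.55]. Speed limits (rad/s): [2.22, 2.22, 2.57, 3.14, 3.14, 3.14].

## Interface

Orientations are given as [roll, pitch, yaw] about the fixed x, y, z axes, in that order (R = Rz(yaw) Ry(pitch) Rx(roll)).
In Python, from cell import manip gives the robot as it stands.
- The arm moves only by the shell command python3 -m creep [OPENING] [FORCE], which reads ROWS from standard input. ROWS is a JSON list of rows, 1 to 5 of them, each of 6 numbers: dx, dy, dz in parts of the range, where 1.0 means 300 mm, then a rotation vector rx, ry, rz in a scale on which 1.0 is pi/2 rad; each row is the pose to reach, as a shift and turn from the pose commanded when the command began, along the tool's axes at that moment; what a row does not reach only later rows make up. A row lasts 1/10 s, in which the tool goes at most 50 mm and 0.15 rad, less where a joint would pass 70% of its speed; a pose out of reach is approached as far as the arm can. OPENING is the finger opening in mm, set as the command begins (- or left out keeps the last). The fingers move at their own pace and stop on an object; FORCE is the grip in N (left out, the last holds). Time passes only in rows, so rows that do not move let the fingers close. It prints the time, the measured TCP pose, the force, the opening and the grip force at its end. Shift and turn numbers lie between -1 and 1, and a call with a number outside is refused. Input that does not fit is refused with a message, and nothing moves.
- manip.read_state(): the state, without advancing time (a new reading comes with each control period).
- manip.camera(name): name is "scene" or "side" or "wrist"; returns (picture, depth): 480x640x3 uint8, red, green, blue; 480x640 float32, mm along the optical axis (not along the pixel's ray), 0 where there is no reading.
- manip.camera_info(name): a dict with "K" (3x3 intrinsics, pixels), "rvec" (rotation vector, rad) and "tvec" (3), from world to camera coordinates, as OpenCV has them; the wrist camera has in their place "mount" (4x4, takes a point from camera to tool coordinates, whose origin is the TCP and whose axes are the flange's). Camera axes: x right, y down, z forward; pixel columns grow to the right and rows downward; lengths in mm; the calibration is good to about 2 mm. A picture is of the moment at which its call begins: read the wrist's pose just before it. camera_info takes no time and is no camera call.
- manip.sign_off(): hands the job in; it is judged then, once.
The state is a dict: "clock": time; "joints": joint angles; "qd": joint speeds; "effort": joint torques, N m; "eef_pos": TCP position; "eef_rot": TCP orientation; "wrist_force": force on the tool from outside, world axes, zero at the start; "moment": the same for the moment, N m; "finger_gap": finger opening in mm; "finger_force": force on a finger pad.
Only numpy, scipy, OpenCV 4.12 (cv2) and the standard library are available. Lean on these libraries where they do the work, as an engineer would, in place of code of your own. Each camera call takes 0.05 s, during which the arm holds its last target. There are 200 camera calls.

## Task

Open the wire feeder's cover by its bow handle and hold it up for the worker across the bench, who will change the spool: at least half way up (45 degrees or more), finishing still holding it there by the handle, because it drops shut if let go. Its quarter-turn catch may or may not be set and nothing outside shows which, so tug the handle lightly to find out; if the cover is caught, do not wrench it but free the catch with a quarter turn of the round knob. Leave the spare spool, the flux bottle and the screwdriver where they are.

Things in the scene. Friction and masses are not known exactly. Their poses are not given: they have to be found in the camera images.
- feeder: The wire feeder: fixed grey sheet-steel case, 240 x 240 mm, rim 112 mm high. Origin: centre of its underside, on the bench. x points from the rear (hinge side, towards the robot) to the front (operator's side), z up. The closed cover's flat top is 116.5 mm above the bench. A gear motor sticks out to y = -180 mm on the right (-y) side, up to 76 mm high. A wire spool sits inside.
- cover (a joint): Opening angle (rad) of the feeder's grey sheet-steel lid, 247 x 249 mm, hinged at the rear top edge of the case: 0 closed, grows as the front edge rises, stop at 1.31. With its fittings it weighs 0.45 to 0.85 kg and falls shut from any angle. With the catch set it still lifts 2 to 4 mm at the handle, then stops hard.
- cover_hinge (a point): Point on the hinge axis, at the middle of the rear top edge: feeder frame (-122.5, 0, 114.5) mm. The hinge axis lies along the feeder's y. The point's frame turns with the cover; closed, it is parallel to the feeder's.
- pull: The bow handle on the cover: round steel bar 10 mm thick, 90 mm long overall along the feeder's y, on a post at each end; about 70 mm of straight bar can be gripped. Origin: middle of the bar, 40 mm above the cover's top (35 mm clear under the bar); closed: (88, 45, 156.5) mm in the feeder frame. Frame parallel to the cover's.
- knob_grip (a point): The catch's round knob on the cover beside the handle: black, fluted, 34 to 37 mm across, unmarked, sides from 9 to 33 mm above the cover's top. The point lies on its axis, 20 mm above the cover's top; closed: (88, -70, 136.5) mm in the feeder frame. The point's frame is the cover's and does not turn with the knob. The knob turns both ways without stops or clicks (0.06 N m); it stays as left.
- strike: Hidden fixed tab, 12 x 11 x 4 mm, inside the case's front wall in front of the knob: (110, -70, 108.5) mm in the feeder frame. A straight bar under the cover turns with the knob: with an end pointing to the front within about 40 degrees it is under this tab and the cover is caught; otherwise free. So a quarter turn (90 degrees, either way) frees a caught cover, and sets a free one.
- spare_spool: A full spare spool of tinned wire, white flanges 86 mm across, 80 mm tall, standing on end to the left (+y) of the feeder, loose. Origin: centre of its underside. Not to be disturbed.
- flux_bottle: An amber flux bottle, 52 mm across, 110 mm tall, standing to the right (-y) of the feeder beyond its motor, loose. Origin: centre of its underside. Not to be disturbed.
- screwdriver: A screwdriver 180 mm long lying on the bench in front (+x) of the feeder, roughly parallel to its front, loose. Origin: under its middle. Not to be disturbed.

How it is judged (in metres and radians):
At the end, for the whole second after the job is handed in: Through the last second the cover stands open by more than 0.75 rad (43 degrees) and is still (under 0.08 rad/s), with the gripper's fingers bearing on its bow handle with more than 1 N; spare spool, flux bottle and screwdriver are within 25 mm of where they stood (value of joint cover above 0.75 rad and velocity of joint cover between -0.08 and 0.08 rad/s and contact force between the fingers and pull above 1 N and distance of each of spare_spool, flux_bottle, screwdriver from where it was at the start of the episode below 0.025 m); the arm keeps its last pose, push and grip.
It fails at once if the cover is wrenched against the set catch (more than 60 N on the strike) (contact force between strike and anything else above 60 N).
It fails at once if the spare spool, flux bottle or screwdriver is pushed away (more than 25 mm) (distance of any of spare_spool, flux_bottle, screwdriver from where it was at the start of the episode above 0.025 m).
It also fails if it takes over 58 s, if anything falls off the work surface, if the arm or the gripper's body presses on something with over 40 N, if the wrist force passes 120 N, or if a joint passes its speed limit or range.

## Working session

There is one attempt and no reset: what is moved stays moved. The work goes in short steps, Python scripts to look and compute and a shell command to move; the robot and the scene stay as the last step left them, time stands still between calls to the robot, and variables do not carry over. Pictures are saved under pics/ and viewed, at most 10 in all, crops included, and the job is handed in when it is done.

```bash
ls; mkdir -p pics; cat > h.py <<'E'
import numpy as np,cv2
from cell import manip
def P(n):
    i=manip.camera_info(n);K=np.array(i["K"]);R=cv2.Rodrigues(np.array(i["rvec"],float))[0];t=np.array(i["tvec"],float).ravel();return K,R,t
def ray(n,u,v,z):
    K,R,t=P(n);d=R.T@np.linalg.solve(K,[u,v,1.]);c=-R.T@t;return c+d*(z-c[2])/d[2]
def cloud(n,dep):
    K,R,t=P(n);v,u=np.mgrid[:480,:640];p=np.stack([(u-K[0,2])/K[0,0]*dep,(v-K[1,2])/K[1,1]*dep,dep],-1)
    return (p-t)@R
E
python3 - <<'E'
from h import *
print(manip.grip_depth,manip.read_state())
for n in("scene","side"):
    im,d=manip.camera(n);cv2.imwrite(f"pics/{n}0.png",im[...,::-1]);np.savez(f"{n}0.npz",im=im,d=d)
    K,R,t=P(n);print(n,-R.T@t,R[2])
E
```

```text
pics
-18.8 {'clock': 0.0, 'joints': array([ 1.17941419e+00,  3.00439521e-01,  1.52160262e+00, -2.36761019e-05,
        1.32069924e+00, -6.66222521e-02]), 'qd': array([ 1.83157165e-03,  2.41333360e-04,  1.51727470e-05,  1.25889742e-03,
        1.21815061e-03, -1.35206606e-03]), 'effort': array([-1.53609737e-03, -5.31808591e+01, -3.52742708e+01,  7.08619715e-02,
        2.43789976e-02, -5.28445878e-05]), 'eef_pos': array([175.41098986, 520.99130506, 204.89454088]), 'eef_rot': array([-3.14044495e+00, -5.35923875e-05,  2.81683861e+00]), 'wrist_force': array([ 0.52943951, -0.14967471,  0.24552644]), 'moment': array([-0.00713127,  0.02526871,  0.04036374]), 'finger_force': 0.0, 'finger_gap': 94.28333498724008}
scene [1075.83386755 -467.40072587 1143.1296651 ] [-0.40873303  0.39519145 -0.82265486]
side [534.08545315 664.83235655 895.46992136] [ 0.04034934 -0.62436828 -0.78008729]
```

View pics/scene0.png

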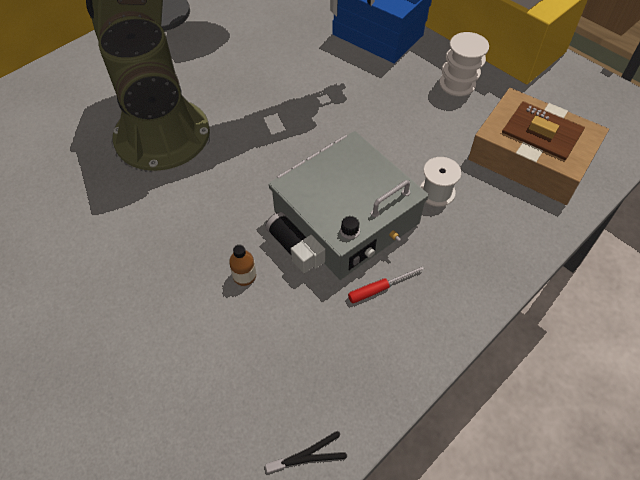

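View pics/side0.png

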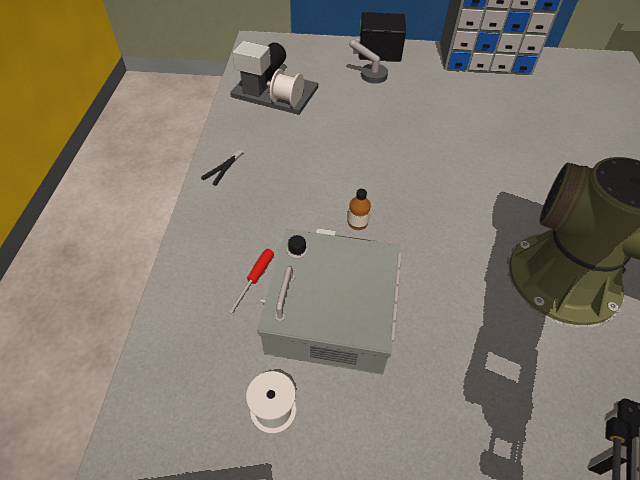

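The scene view shows the feeder with its knob at about (350,225) and the bow handle from (375,210) to (408,185). In the side view the knob is at (297,243) and the handle runs from (281,315) to (289,268). Next I'll fit the cover's pose from the depth data.

```bash
python3 - <<'E'
from h import *
for n,(ku,kv) in {"scene":(350,225),"side":(297,243)}.items():
    f=np.load(n+"0.npz");p=cloud(n,f["d"]);x,y,z=np.moveaxis(p,-1,0)
    m=(abs(z-116)<8)&(f["d"]>0)&(x>250)&(x<900)&(abs(y)<400)
    k,l,s,c=cv2.connectedComponentsWithStats(m.astype(np.uint8));i=1+s[1:,4].argmax();q=p[l==i]
    r=cv2.minAreaRect(q[:,:2].astype(np.float32));print(n,"cover",r,"z",np.median(q[:,2]))
    cx,cy=q[:,0].mean(),q[:,1].mean()
    near=(np.hypot(x-r[0][0],y-r[0][1])<150)
    b=p[near&(z>147)&(z<172)];print(" bar",len(b),cv2.minAreaRect(b[:,:2].astype(np.float32)),np.percentile(b[:,2],[5,50,95]))
    g=f["im"].max(-1);vv,uu=np.mgrid[:480,:640]
    mk=(g<60)&(np.hypot(uu-ku,vv-kv)<18)&(z>140)&(z<156)
    kk=p[mk];print(" knobtop",len(kk),cv2.minEnclosingCircle(kk[:,:2].astype(np.float32)),np.median(kk[:,2]))
E
```

```text
scene cover ((527.1256103515625, 146.0039825439453), (257.1587829589844, 254.80477905273438), 84.9472885131836) z 115.86535400549302
 bar 295 ((622.6229248046875, 139.4150848388672), (180.2369842529297, 33.607418060302734), 80.62447357177734) [147.32876948 156.93618883 163.2394591 ]
 knobtop 199 ((610.4417724609375, 65.51349639892578), 17.80590057373047) 146.61128177736188
side cover ((528.1043701171875, 144.62001037597656), (256.162109375, 250.51727294921875), 84.53816986083984) z 117.74962401862788
 bar 405 ((622.479736328125, 140.32147216796875), (181.65939331054688, 33.982975006103516), 80.48710632324219) [147.70293078 158.54142274 163.74440222]
 knobtop 216 ((610.1510009765625, 68.27314758300781), 18.345905303955078) 148.34846158111242
```

```bash
cat >> h.py <<'E'
from scipy.spatial.transform import Rotation as Ro
def go(target,rpy):
    "tool-frame shift and rotvec from the measured pose to target"
    s=manip.read_state();R0=Ro.from_euler("xyz",s["eef_rot"]);R1=Ro.from_euler("xyz",rpy)
    print("shift",R0.inv().apply(np.array(target)-s["eef_pos"]).round(1),"rot",(R0.inv()*R1).as_rotvec().round(3))
E
python3 - <<'E'
from h import *
for n in("scene","side"):
    f=np.load(n+"0.npz");p=cloud(n,f["d"]);x,y,z=np.moveaxis(p,-1,0)
    near=(np.hypot(x-619,y-182)<65)&(z>152.5)&(z<172)
    b=p[near];r=cv2.minAreaRect(b[:,:2].astype(np.float32));v=np.linalg.svd(b[:,:2]-b[:,:2].mean(0),full_matrices=False)[2][0]
    print(n,len(b),r,np.degrees(np.arctan2(*v[::-1])),b.mean(0))
    h=np.array(r[0]);k=np.array([610.3,66.9]);d=h-k;print("knob-handle",np.hypot(*d),np.degrees(np.arctan2(d[1],d[0])))
go([619.5,182,205],[np.pi,0,1.478])
E
```

```text
scene 194 ((620.9573974609375, 180.7520294189453), (99.8692398071289, 12.037858009338379), 84.34977722167969) -95.46190192945588 [621.46422675 178.65186204 159.14355039]
knob-handle 114.34974736943141 84.65227176272988
side 238 ((621.0492553710938, 183.50364685058594), (94.71238708496094, 10.009082794189453), 84.69242095947266) 84.40381526487361 [620.8994979  187.84024793 160.92058372]
knob-handle 117.09806552581964 84.73300227891764
shift [-5.290e+02 -1.796e+02  1.000e-01] rot [-1.000e-03  1.000e-03  1.339e+00]
```

The rows are not in the units I measure in: shifts go in shares of 300 mm and turns go in shares of pi/2 rad. I convert before sending: -225 mm / 300 = -0.75, -180 mm / 300 = -0.6, 0.66 rad / 1.5708 = 0.4202.

```bash
echo '[[-0.15,-0.05,0,0,0,0.0828],[-0.3,-0.1,0,0,0,0.1655],[-0.45,-0.15,0,0,0,0.2546],[-0.6,-0.2,0,0,0,0.3374],[-0.75,-0.25,0,0,0,0.4202]]' | python3 -m creep 60 20; python3 -c "
from h import *
go([621,182,205],[np.pi,0,1.478])"
```

```text
clock: 0.6
eef_pos: [366.0, 376.9, 205.3]
eef_rot: [-3.141, 0.0, 2.152]
wrist_force: [0.8, 1.0, -0.6]
finger_gap: 60.6
finger_force: 0.0
shift [-3.028e+02  1.063e+02  2.000e-01] rot [-0.     0.     0.674]
```

In the tool's units: -225 mm / 300 = -0.75, -180 mm / 300 = -0.6, 0.66 rad / 1.5708 = 0.4202.

```bash
echo '[[-0.15,0.0533,0,0,0,0.0828],[-0.3,0.1067,0,0,0,0.1655],[-0.45,0.16,0,0,0,0.2546],[-0.6,0.2133,0,0,0,0.3374],[-0.75,0.2633,0,0,0,0.4202]]' | python3 -m creep; python3 -c "
from h import *
go([621,182,205],[np.pi,0,1.478])"
```

```text
clock: 1.1
eef_pos: [556.3, 233.1, 205.2]
eef_rot: [-3.141, 0.0, 1.491]
wrist_force: [-1.3, 0.6, -0.2]
finger_gap: 59.8
finger_force: 0.0
shift [-45.8  68.5   0.1] rot [-0.     0.     0.013]
```

In the tool's units: 68.5 mm / 300 = 0.2283, -46 mm / 300 = -0.1533, 0.013 rad / 1.5708 = 0.0083.

```bash
echo '[[-0.0767,0.1133,0,0,0,0],[-0.1533,0.2283,0,0,0,0.0083],[-0.1533,0.2283,0,0,0,0.0083]]' | python3 -m creep; python3 - <<'E'
from h import *
s=manip.read_state();im,d=manip.camera("wrist");cv2.imwrite("pics/w1.png",im[...,::-1])
i=manip.camera_info("wrist");K=np.array(i["K"]);M=np.array(i["mount"])
v,u=np.mgrid[:480,:640];pc=np.stack([(u-K[0,2])/K[0,0]*d,(v-K[1,2])/K[1,1]*d,d],-1)
pt=pc@M[:3,:3].T+M[:3,3];p=Ro.from_euler("xyz",s["eef_rot"]).apply(pt.reshape(-1,3)).reshape(pt.shape)+s["eef_pos"]
x,y,z=np.moveaxis(p,-1,0)
m=(d>0)&(z>152.5)&(z<172)&(np.hypot(x-621,y-182)<65);b=p[m]
print(m.sum());print(cv2.minAreaRect(b[:,:2].astype(np.float32)),b[:,2].max())
go([621,182,137.7],[np.pi,0,1.478])
E
```

```text
clock: 1.4
eef_pos: [622.4, 180.1, 204.0]
eef_rot: [-3.14, 0.001, 1.479]
wrist_force: [-0.5, 0.4, 0.2]
finger_gap: 59.9
finger_force: 0.0
2324
((618.8773803710938, 182.71096801757812), (98.2406234741211, 9.737754821777344), 84.45044708251953) 162.83249261216037
shift [ 0.2  0.2 66.5] rot [-0.002  0.001  0.003]
```

View pics/w1.png

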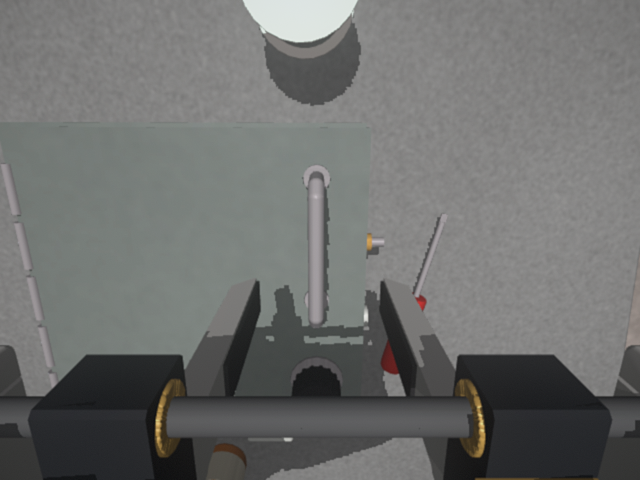

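The bar runs from (316,180) to (317,320), midway between the fingers at columns 250 and 390. I'll descend and close lightly on it.

In the tool's units: 66 mm / 300 = 0.22, 55 mm / 300 = 0.1833.

```bash
echo '[[0,-0.0033,0.0667,0,0,0],[0,-0.0033,0.1333,0,0,0],[0,-0.0033,0.1833,0,0,0],[0,-0.0033,0.22,0,0,0],[0,-0.0033,0.22,0,0,0]]' | python3 -m creep && echo '[[0,0,0,0,0,0],[0,0,0,0,0,0],[0,0,0,0,0,0],[0,0,0,0,0,0],[0,0,0,0,0,0]]' | python3 -m creep 0 15
```

```text
clock: 1.95
eef_pos: [618.2, 184.0, 138.0]
eef_rot: [-3.139, 0.001, 1.484]
wrist_force: [-1.0, -0.1, -0.8]
finger_gap: 59.8
finger_force: 0.0
clock: 2.45
eef_pos: [619.1, 183.7, 139.7]
eef_rot: [3.141, -0.0, 1.484]
wrist_force: [-0.9, 0.1, -0.5]
finger_gap: 23.4
finger_force: 0.0
```

In the tool's units: -2 mm / 300 = -0.0067, -1.5 mm / 300 = -0.005.

```bash
echo '[[0,0,0,0,0,0],[0,0,0,0,0,0],[0,0,0,0,0,0],[0,0,0,0,0,0],[0,0,0,0,0,0]]' | python3 -m creep; echo TUG; echo '[[0,0,-0.0017,0,0,0],[0,0,-0.0033,0,0,0],[0,0,-0.005,0,0,0],[0,0,-0.0067,0,0,0],[0,0,-0.0067,0,0,0]]' | python3 -m creep
```

```text
clock: 2.95
eef_pos: [620.2, 183.6, 139.7]
eef_rot: [3.138, -0.001, 1.483]
wrist_force: [10.0, 0.5, -3.2]
finger_gap: 9.5
finger_force: 15.0
TUG
clock: 3.45
eef_pos: [619.9, 183.6, 141.4]
eef_rot: [3.139, -0.0, 1.484]
wrist_force: [8.2, 0.1, -5.1]
finger_gap: 9.3
finger_force: 15.0
```

In the tool's units: -2 mm / 300 = -0.0067, -1.5 mm / 300 = -0.005.

```bash
for i in 1 2; do echo '[[0,0.001,-0.0017,0,0,0],[0,0.001,-0.0033,0,0,0],[0,0.001,-0.005,0,0,0],[0,0.001,-0.0067,0,0,0],[0,0.001,-0.0067,0,0,0]]' | python3 -m creep|grep -v rot; done
```

```text
clock: 3.95
eef_pos: [619.7, 183.6, 141.8]
wrist_force: [11.7, 2.4, -14.3]
finger_gap: 9.6
finger_force: 15.0
clock: 4.45
eef_pos: [619.6, 183.3, 142.4]
wrist_force: [14.5, 1.8, -22.7]
finger_gap: 9.4
finger_force: 15.0
```

The force climbed from 5 to 23 N while the handle rose only 2–3 mm, so the catch is set. I'll let the cover down, release the handle and go to the knob.

In the tool's units: 6 mm / 300 = 0.02, 4 mm / 300 = 0.0133.

```bash
echo '[[0,-0.001,0.0067,0,0,0],[0,-0.002,0.0133,0,0,0],[0,-0.002,0.02,0,0,0],[0,-0.002,0.02,0,0,0]]' | python3 -m creep; echo '[[0,0,0,0,0,0],[0,0,0,0,0,0],[0,0,0,0,0,0],[0,0,0,0,0,0],[0,0,0,0,0,0]]' | python3 -m creep 62; echo '[[0,0,-0.05,0,0,0],[0,0,-0.1167,0,0,0],[0,0,-0.1833,0,0,0],[0,0,-0.2167,0,0,0],[0,0,-0.2167,0,0,0]]' | python3 -m creep; python3 -c "
from h import *
go([610.4,67,123],[np.pi,0,1.478])"
```

```text
clock: 4.85
eef_pos: [620.2, 183.3, 139.9]
eef_rot: [3.138, -0.0, 1.483]
wrist_force: [8.8, -2.0, -1.2]
finger_gap: 9.0
finger_force: 15.0
clock: 5.35
eef_pos: [618.9, 183.8, 139.4]
eef_rot: [-3.141, 0.0, 1.484]
wrist_force: [-0.6, -0.2, 0.4]
finger_gap: 46.0
finger_force: 0.0
clock: 5.85
eef_pos: [619.5, 183.9, 206.5]
eef_rot: [3.139, -0.001, 1.484]
wrist_force: [0.8, -0.5, -0.2]
finger_gap: 62.0
finger_force: 0.0
shift [-117.3    0.9   83.4] rot [ 0.003 -0.001  0.006]
```

In the tool's units: -117 mm / 300 = -0.39, 1.5 mm / 300 = 0.005.

```bash
echo '[[-0.1333,0.0033,0,0,0,0],[-0.2667,0.0033,0,0,0,0],[-0.39,0.005,0,0,0,0],[-0.39,0.005,0,0,0,0]]' | python3 -m creep |grep pos; echo '[[0,0,0.0833,0,0,0],[0,0,0.1667,0,0,0],[0,0,0.2333,0,0,0],[0,0,0.2767,0,0,0],[0,0,0.2767,0,0,0]]' | python3 -m creep; echo '[[0,0,0,0,0,0],[0,0,0,0,0,0],[0,0,0,0,0,0],[0,0,0,0,0,0],[0,0,0,0,0,0]]' | python3 -m creep 0 15
```

```text
eef_pos: [609.9, 63.3, 203.7]
clock: 6.75
eef_pos: [609.4, 67.4, 119.4]
eef_rot: [-3.138, 0.0, 1.484]
wrist_force: [-0.2, -0.4, -0.2]
finger_gap: 61.8
finger_force: 0.0
clock: 7.25
eef_pos: [609.4, 67.2, 122.1]
eef_rot: [-3.139, 0.0, 1.484]
wrist_force: [-10.8, 0.1, 7.9]
finger_gap: 34.0
finger_force: 15.0
```

```bash
python3 -c "
from h import *
im,d=manip.camera('scene');cv2.imwrite('pics/s2.png',cv2.resize(im[100:320,200:480,::-1],None,fx=2.5,fy=2.5));print(manip.read_state())"
```

```text
{'clock': 7.3, 'joints': array([4.99781300e-02, 5.15115327e-01, 1.41981399e+00, 2.57477361e-04,
       1.20871333e+00, 1.36816426e-01]), 'qd': array([-0.0018476 , -0.00067888,  0.0008349 ,  0.00102268,  0.0008016 ,
       -0.00067749]), 'effort': array([-9.75670405e-01, -5.97113156e+01, -3.54253829e+01, -1.65001675e-01,
       -2.73679934e+00, -3.84166115e-04]), 'eef_pos': array([609.41780266,  67.19394998, 122.12902533]), 'eef_rot': array([-3.13952900e+00,  4.12519554e-05,  1.48386662e+00]), 'wrist_force': array([-10.17371333,  -0.52857394,   6.90416145]), 'moment': array([ 0.0401623 ,  2.06681585, -0.02436091]), 'finger_force': 15.00083863735199, 'finger_gap': 33.78631104286469}
```

View pics/s2.png

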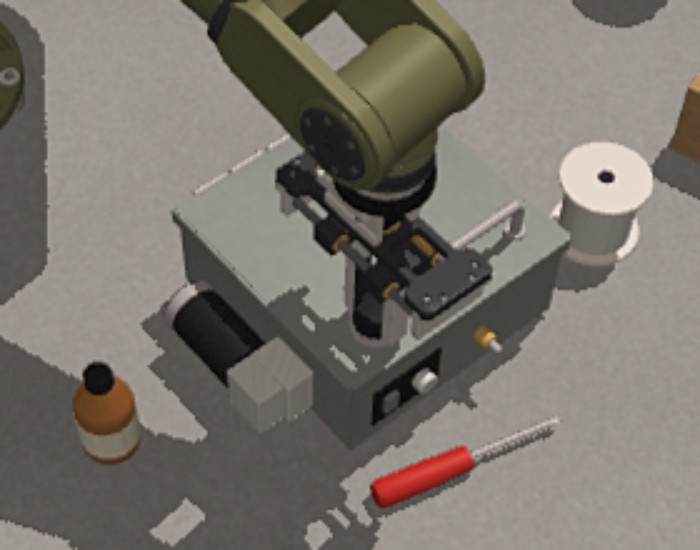

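The fingers hold the knob (about (378,310) in this crop) with a gap of 34 mm. Now the quarter turn.

In the tool's units: -0.6 mm / 300 = -0.002, -0.4 mm / 300 = -0.0013, 0.53 rad / 1.5708 = 0.3374.

```bash
for i in 1 2; do echo '[[0,-0.0007,0,0,0,0.07],[0,-0.0013,0,0,0,0.1401],[0,-0.002,0,0,0,0.2101],[0,-0.002,0,0,0,0.2801],[0,-0.002,0,0,0,0.3374]]' | python3 -m creep - 20|grep -v clock; done; echo '[[0,0,0,0,0,0.0828],[0,0,0,0,0,0.1655],[0,0,0,0,0,0.2483],[0,0,0,0,0,0.3247],[0,0,0,0,0,0.3247]]' | python3 -m creep; python3 -c "
from h import *
print(manip.read_state()['joints'],manip.read_state()['moment'])"
```

```text
eef_pos: [609.2, 67.3, 122.1]
eef_rot: [-3.141, 0.0, 0.95]
wrist_force: [-8.6, -0.4, 4.7]
finger_gap: 33.7
finger_force: 20.0
eef_pos: [609.0, 67.5, 122.2]
eef_rot: [-3.141, 0.0, 0.419]
wrist_force: [-4.5, 0.1, 4.8]
finger_gap: 33.8
finger_force: 20.0
clock: 8.8
eef_pos: [608.9, 67.6, 122.2]
eef_rot: [-3.141, 0.0, -0.091]
wrist_force: [-4.9, 0.9, 4.5]
finger_gap: 33.5
finger_force: 20.0
[5.07318602e-02 5.13229104e-01 1.42262020e+00 3.23708234e-04
 1.20611103e+00 1.71196564e+00] [ 0.16420065  1.11480163 -0.05422513]
```

The knob turned 1.575 rad with the reaction moment matching its friction. I'll release it and return to the handle.

In the tool's units: -83 mm / 300 = -0.2767, -70 mm / 300 = -0.2333.

```bash
echo '[[0,0,0,0,0,0],[0,0,0,0,0,0],[0,0,0,0,0,0],[0,0,0,0,0,0],[0,0,0,0,0,0]]' | python3 -m creep 60 |grep gap; echo '[[0,0,-0.0667,0,0,0],[0,0,-0.15,0,0,0],[0,0,-0.2333,0,0,0],[0,0,-0.2767,0,0,0],[0,0,-0.2767,0,0,0]]' | python3 -m creep; python3 -c "
from h import *
go([620.8,183,205],[np.pi,0,1.48])"
```

```text
finger_gap: 60.2
clock: 9.8
eef_pos: [609.8, 67.5, 206.0]
eef_rot: [-3.141, -0.003, -0.086]
wrist_force: [0.3, -0.7, -0.5]
finger_gap: 60.0
finger_force: 0.0
shift [   1.  -116.1    1. ] rot [ 0.002 -0.003 -1.566]
```

In the tool's units: -116 mm / 300 = -0.3867, -96 mm / 300 = -0.32, -0.7 rad / 1.5708 = -0.4456.

```bash
echo '[[0,-0.08,0,0,0,-0.0891],[0,-0.16,0,0,0,-0.1783],[0,-0.24,0,0,0,-0.2674],[0,-0.32,0,0,0,-0.3565],[0.0033,-0.3867,0,0,0,-0.4456]]' | python3 -m creep |grep eef; echo '[[0,0,0,0,0,-0.0891],[0,0,0,0,0,-0.1783],[0,0,0,0,0,-0.2674],[0,0,0,0,0,-0.3565],[0,0,0,0,0,-0.4456]]' | python3 -m creep|grep eef;  echo '[[0,0,0,0,0,-0.0637],[0,0,0,0,0,-0.1057],[0,0,0,0,0,-0.1057]]' | python3 -m creep;python3 -c "
from h import *
go([620.8,183,138.5],[np.pi,0,1.48])"
```

```text
eef_pos: [619.8, 184.1, 202.6]
eef_rot: [-3.141, 0.002, 0.62]
eef_pos: [619.8, 182.8, 202.5]
eef_rot: [-3.14, 0.001, 1.32]
clock: 11.1
eef_pos: [619.8, 182.8, 202.7]
eef_rot: [-3.14, 0.001, 1.481]
wrist_force: [0.1, -1.0, 0.1]
finger_gap: 60.0
finger_force: 0.0
shift [ 0.3  1.1 64.2] rot [-0.002  0.001  0.001]
```

In the tool's units: 64 mm / 300 = 0.2133, 55 mm / 300 = 0.1833.

```bash
echo '[[0,0.0033,0.0667,0,0,0],[0,0.0033,0.1333,0,0,0],[0,0.0033,0.1833,0,0,0],[0,0.0033,0.2133,0,0,0],[0,0.0033,0.2133,0,0,0]]' | python3 -m creep|grep eef; for i in 1 2; do echo '[[0,0,0,0,0,0],[0,0,0,0,0,0],[0,0,0,0,0,0],[0,0,0,0,0,0],[0,0,0,0,0,0]]' | python3 -m creep 0 15|grep -v rot; done; echo TUG; for i in 1 2 3; do echo '[[0,0,-0.0017,0,0,0],[0,0,-0.0033,0,0,0],[0,0,-0.005,0,0,0],[0,0,-0.0067,0,0,0],[0,0,-0.0067,0,0,0]]' | python3 -m creep|grep -v rot; done
```

```text
eef_pos: [620.7, 182.7, 139.0]
eef_rot: [-3.14, 0.001, 1.479]
clock: 12.1
eef_pos: [621.3, 182.9, 140.7]
wrist_force: [-0.7, -0.6, -0.0]
finger_gap: 23.7
finger_force: 0.0
clock: 12.6
eef_pos: [620.2, 183.0, 140.4]
wrist_force: [-8.9, 0.0, 4.5]
finger_gap: 9.2
finger_force: 15.0
TUG
clock: 13.1
eef_pos: [620.0, 183.0, 141.2]
wrist_force: [-7.2, 1.0, -6.6]
finger_gap: 9.4
finger_force: 15.0
clock: 13.6
eef_pos: [619.7, 183.0, 142.9]
wrist_force: [-8.6, 1.4, -6.4]
finger_gap: 9.8
finger_force: 15.0
clock: 14.1
eef_pos: [619.3, 183.0, 144.7]
wrist_force: [-9.6, 1.4, -7.9]
finger_gap: 9.4
finger_force: 15.0
```

The handle passed the former stop with steady force of about 7 N, so the cover is free. I'll compute the opening arc, with the tool tilting half as much as the cover.

```bash
python3 - <<'E'
from h import *
R=lambda a:np.array([[np.cos(a),-np.sin(a)],[np.sin(a),np.cos(a)]])  # (fx,z) plane, front up positive
s=manip.read_state();print(s["joints"].round(2))
r0=np.array([210.5,42.]);th0=0.02
def tcp(th): return R(th)@r0+R((th-th0)/2)@np.array([0,-18.8])
for c in range(4):
    a=th0+.24*c;f=(a-th0)/2
    for i in range(1,6):
        b=a+.048*i;d=R(-f)@(tcp(b)-tcp(a));print(c,"dy %.1f dz %.1f rx %.3f"%(d[0],-d[1],-(b-a)/2))
E
```

```text
[0.23 0.57 1.29 0.   1.29 0.32]
0 dy -2.0 dz -10.0 rx -0.024
0 dy -4.5 dz -19.9 rx -0.048
0 dy -7.4 dz -29.7 rx -0.072
0 dy -10.9 dz -39.2 rx -0.096
0 dy -14.7 dz -48.6 rx -0.120
1 dy -3.2 dz -9.6 rx -0.024
1 dy -6.8 dz -19.1 rx -0.048
1 dy -10.9 dz -28.4 rx -0.072
1 dy -15.5 dz -37.4 rx -0.096
1 dy -20.4 dz -46.3 rx -0.120
2 dy -4.3 dz -9.1 rx -0.024
2 dy -9.1 dz -18.0 rx -0.048
2 dy -14.2 dz -26.7 rx -0.072
2 dy -19.8 dz -35.1 rx -0.096
2 dy -25.8 dz -43.2 rx -0.120
3 dy -5.4 dz -8.5 rx -0.024
3 dy -11.1 dz -16.7 rx -0.048
3 dy -17.3 dz -24.7 rx -0.072
3 dy -23.8 dz -32.3 rx -0.096
3 dy -30.7 dz -39.5 rx -0.120
```

In the tool's units: -2 mm / 300 = -0.0067, -1 mm / 300 = -0.0033.

```bash
echo '[[0,0,-0.0033,0,0,0],[0,0,-0.0067,0,0,0],[0,0,-0.0067,0,0,0]]' | python3 -m creep - 30|grep -v rot; echo '[[0,-0.0067,-0.0333,-0.0153,0,0],[0,-0.015,-0.0667,-0.0306,0,0],[0,-0.025,-0.0983,-0.0458,0,0],[0,-0.0367,-0.13,-0.0611,0,0],[0,-0.049,-0.1617,-0.0764,0,0]]' | python3 -m creep
```

```text
clock: 14.4
eef_pos: [618.9, 183.0, 146.4]
wrist_force: [-14.3, 0.2, -7.8]
finger_gap: 8.8
finger_force: 30.0
clock: 14.9
eef_pos: [603.7, 184.4, 194.3]
eef_rot: [3.029, 0.002, 1.48]
wrist_force: [-16.0, 2.2, -14.9]
finger_gap: 8.8
finger_force: 30.0
```

In the tool's units: -46.3 mm / 300 = -0.1543, -37.5 mm / 300 = -0.125, -0.12 rad / 1.5708 = -0.0764.

```bash
echo '[[0,-0.0133,-0.0317,-0.0153,0,0],[0,-0.0267,-0.0633,-0.0306,0,0],[0,-0.04,-0.095,-0.0458,0,0],[0,-0.0567,-0.125,-0.0611,0,0],[0,-0.0733,-0.1543,-0.0764,0,0]]' | python3 -m creep
```

```text
clock: 15.4
eef_pos: [577.3, 186.9, 238.0]
eef_rot: [2.907, 0.001, 1.48]
wrist_force: [-6.6, 4.1, -14.7]
finger_gap: 8.8
finger_force: 30.0
```

In the tool's units: -43 mm / 300 = -0.1433, -35 mm / 300 = -0.1167, -0.12 rad / 1.5708 = -0.0764.

```bash
echo '[[0,-0.015,-0.03,-0.0153,0,0],[0,-0.03,-0.06,-0.0306,0,0],[0,-0.0483,-0.0883,-0.0458,0,0],[0,-0.0667,-0.1167,-0.0611,0,0],[0,-0.0867,-0.1433,-0.0764,0,0]]' | python3 -m creep; echo '[[0,-0.018,-0.0283,-0.0153,0,0],[0,-0.037,-0.055,-0.0306,0,0],[0,-0.0577,-0.0817,-0.0458,0,0],[0,-0.08,-0.1067,-0.0611,0,0],[0,-0.1023,-0.13,-0.0764,0,0]]' | python3 -m creep; echo '[[0,0,0,0,0,0],[0,0,0,0,0,0],[0,0,0,0,0,0]]' | python3 -m creep
python3 - <<'E'
from h import *
s=manip.read_state();g=s["eef_pos"]+Ro.from_euler("xyz",s["eef_rot"]).apply([0,0,-18.8])
d=g-[407.2,156.6,114.5];fx=d[0]*np.cos(-.0925)+d[1]*np.sin(-.0925)
print("r",np.hypot(fx,d[2]),"theta",np.arctan2(d[2],fx)-np.arctan2(42,210.5),s["joints"])
im,dp=manip.camera("scene");cv2.imwrite("pics/s3.png",im[...,::-1])
E
```

```text
clock: 15.9
eef_pos: [542.1, 190.2, 273.5]
eef_rot: [2.787, 0.001, 1.48]
wrist_force: [-4.8, 5.5, -16.6]
finger_gap: 8.8
finger_force: 30.0
clock: 16.4
eef_pos: [500.1, 194.2, 299.3]
eef_rot: [2.666, 0.0, 1.48]
wrist_force: [-1.4, 7.0, -15.7]
finger_gap: 8.8
finger_force: 30.0
clock: 16.7
eef_pos: [500.4, 194.2, 299.2]
eef_rot: [2.667, 0.0, 1.48]
wrist_force: [-2.2, 5.9, -14.6]
finger_gap: 9.1
finger_force: 30.0
r 217.03022535141375 theta 0.9927500290810635 [ 0.41356107 -0.02104382  1.7374561  -0.26307831  1.0179753   0.59640016]
```

View pics/s3.png

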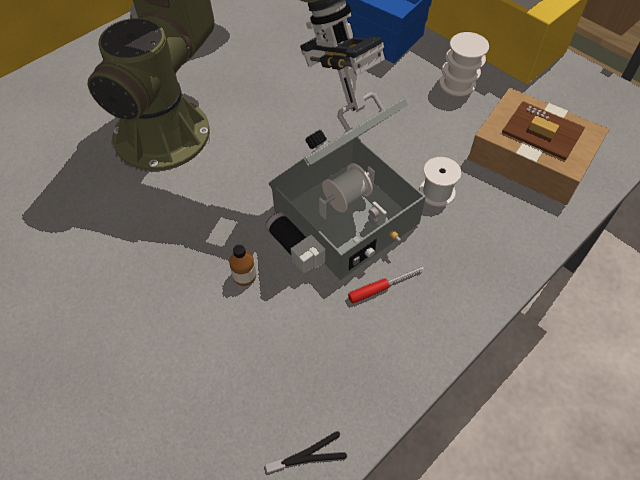

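The cover stands open at about 57°: its front edge runs from (307,160) to (407,103), and the fingers hold the bar near (355,105). The bottle, screwdriver and spool sit where they were. I'll hand in.

```bash
python3 -c "
from cell import manip
s=manip.read_state();print(s['finger_force'],s['qd'].round(3));print(manip.sign_off())"
```

```text
29.991751313209534 [-0.001  0.002 -0.003  0.001  0.    -0.001]
the job is handed in; nothing more can be done
None
```

The catch was set, so I freed it with a quarter turn of the knob; the cover is now held open at about 57° by its handle with a 30 N grip, the spool, bottle and screwdriver look unmoved in the last picture, and the job is handed in (no verdict was returned).

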